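# Lock the trap bowl up into the vacuum trap head

## Robot

A 7-joint arm with a two-finger parallel gripper is mounted at the origin on the work surface. World frame = base frame: x ahead of the robot, y to its left, z up, the work surface at z = 0. Lengths are in m, angles in rad, forces in N, time in s.
With the tool pointing down it reaches from about 0.425 to 0.8 m from the base axis. Payload 8.3 kg.
Tool frame: the origin (TCP) lies midway between the tips of the shut fingers; the grasp point (between the pads) lies 19 mm behind it; x points along the fingers, y is the direction in which the jaws open and shut, and the axes are right-handed (so a half turn about x gives the same grasp; the last joint's range is limited). The gripper opens to 85 mm and grips with 20 to 120 N. Pads are 22 mm wide; open, the fingers measure 114 mm over their backs; the gripper's body (76 mm by 85 mm) begins 54 mm behind the grasp point. The pads swing forward as they close: fully open they stand 13 mm farther back than shut.
Start: joints at [-0.063, 0.383, 0.016, 1.37, -0.006, 1.388, -0.046], TCP at [0.625, 0, 0.231] pointing down, gripper open.
Joint ranges: [-2.95, 2.95], [-0.25, 2.06], [-1.52, 1.56], [0.18, 2.33], [-1.44, 4.58], [0.02, 2.06], [-3.01, 3.01]. Speed limits (rad/s): [2.39, 2.39, 3.01, 3.01, 3.14, 3.14, 3.14].

## Interface

Orientations are given as a unit quaternion [w, x, y, z].
In Python, from cell import telemetry, optics, bot gives the robot as it stands.
- The arm moves only by the shell command python3 -m pendant 'ROWS' [OPENING] [FORCE]. ROWS is text: rows parted by semicolons, each of 4 numbers parted by spaces: the shift along the tool's x, y, z in mm, then the turn about the tool's x in degrees. A call has 1 to 20 rows; each row is the pose to reach, as a shift and turn from the pose commanded when the call began, along the tool's axes at that moment; what a row does not reach only later rows make up. A row lasts 1/8 s, in which the tool goes at most 62.5 mm and 10.7 degrees, less where a joint would pass 70% of its speed; a pose out of reach is approached as far as the arm can. A call with a gripper value outside its range is refused whole. OPENING is the opening, from 0 (shut) to 1 (fully open), set as the call begins (- or left out, the last holds). The fingers move at their own pace and stop on an object; FORCE is the grip in N (left out, the last holds). Time passes only in rows, so rows that repeat a pose let the fingers close. It gives the time, the measured TCP pose, the force and the opening at its end, in the units of the state.
- telemetry.get_obs(): the state, without advancing time (a new reading comes with each control period).
- optics.camera(name): name is "scene" or "side" or "wrist"; returns the picture (480x640x3 uint8, blue, green, red); there is no depth.
- optics.camera_info(name): a dict with "fx", "fy", "cx", "cy" (pixels), "k1" (the pictures are not rectified: a ray, as slopes to the right and down, at radius r is drawn at 1 + k1 r^2 times it, then the intrinsics apply), "rvec" (rotation vector, rad) and "tvec" (3), from world to camera coordinates, as OpenCV has them; the wrist camera has in their place "T_tool_cam" (4x4, takes a point from camera to tool coordinates, whose origin is the TCP and whose axes are the tool frame's). Camera axes: x right, y down, z forward; pixel columns grow to the right and rows downward; lengths in m; the calibration is good to about 2 mm. A picture is of the moment at which its call begins: read the wrist's pose just before it. camera_info takes no time and is no camera call.
- bot.close_job(): hands the job in, once; it reports no verdict.
The state is a dict: "t": time; "q": joint angles; "joint_vel": joint speeds; "tau": joint torques, N m; "position": TCP position; "tcp_rot": TCP orientation; "force": force on the tool from outside, world axes, zero at the start; "torque": the same for the moment, N m; "finger_gap": finger opening in m.
Only numpy, scipy, OpenCV 4.12 (cv2) and the standard library are available. Lean on these libraries where they do the work, as an engineer would, in place of code of your own. Each camera call takes 0.05 s, during which the arm holds its last target. There are 200 camera calls.

## Task

Fit the steel trap bowl to the vacuum trap head on the stand: take it by its handle, raise it upright under the head and feel for the slots until its three lugs pass up through them. Push up against the sprung seal, turn it anticlockwise (seen from above) to the stop and let the lugs settle down into their lock pockets, so that the bowl hangs level by itself with its handle near the T-shaped mark. Feel your way gently, never force the bowl in the head, and leave the glassware and bottles where they stand.

Things in the scene. Friction and masses are not known exactly. Their poses are not given: they have to be found in the camera images.
- bowl: Loose stainless trap bowl, 0.16-0.25 kg: a cup 54 mm across, 82 mm tall, open on top, upright on the bench. Origin: centre of its underside; z up. Its top 20 mm is a collar 60 mm across with a bevelled rim. Three round lugs stick out of the collar. A straight handle with a grey grip points along its own -x.
- bowl_lugs (a point): On the bowl's axis at the height of the lug centres, 70 mm above its underside, 12 mm below its rim. Axes as the bowl's. The lugs are 8 mm round pins reaching 38.5 mm from the axis: one straight above the handle (own -x), the others 120 degrees either side.
- handle_grip (a point): Middle of the handle's grey grip, 115 mm from the bowl's axis along its own -x, 48 mm above its underside. A bar with flat upright sides, 16 mm wide, 24 mm high, 75 mm long, lying along the bowl's x axis. Pinch it across its width from above, firmly: the bowl hangs out to one side and sags a little in the grip.
- head: Fixed vacuum trap head on a stand. Origin: on the bench below the head's axis; z up. A downward-open aluminium bell, 93 mm across, 150 to 212 mm above the bench (its two fittings reach 270 mm), held by an arm to a 24 mm post 125 mm from the axis on its own +x side; the post's 12 mm thick base plate begins 75 mm from the axis.
- head_mouth (a point): Centre of the head's mouth, on its axis 150 mm above the bench, level with the underside of the slotted ring inside; z up, axes as the head's. Lug heights are given above this point. Ring: 64 mm bore, three slots 12 mm wide 120 degrees apart (a lug has 2 mm, 3 degrees, to spare either side). Beside the slots the lugs strike the ring's flat underside at lug height -4 mm.
- entry_mark (a point): Plain upright rib outside the bell, 52 mm from the axis, 44 degrees clockwise (seen from above) of the T rib. The handle is nominally here when the lugs go in, but the slotted ring inside is set up to 16 degrees either way of the marks, differently each time, slots and stops together: find the slots by feel.
- lock_mark (a point): T-shaped rib outside the bell, 52 mm from the axis on the head's own -x side: the handle is here, within 20 degrees, when locked. Once in the slots the bowl turns only anticlockwise (from above), and only with lug height above 11.5 mm. 34 to 39 degrees on, the ledge falls 3 mm into pockets; a hard stop ends the turn at 44 degrees. Locked: lugs down in the pockets, lug height 8.5 mm.
- seal_face (a point): Fixed point on the axis 20 mm above the mouth, where the underside of the sprung rubber seal lies when free. In the slots the bowl rises freely until its rim meets the seal at lug height 8 mm; the seal pushes back 2.2 N at first touch plus 0.4 N per mm and yields 7 mm to a hard end. Turn with it pushed in about 5 mm (4.2 N). Over 40 N between bowl and head is forcing it.
- dish: Low glass dish, 90 mm across, 14 mm high, on the bench under the head; leave it. Origin: centre of its underside.
- beaker: Small glass beaker, 56 mm across, 65 mm high; leave it. Origin: centre of its underside.
- cream_jar: White jar, 64 mm across, 50 mm high; leave it. Origin: centre of its underside.
- dark_bottle: Dark blue bottle, 52 mm across, 150 mm high; leave it. Origin: centre of its underside.
- reagent: Amber bottle, 72 mm across, 140 mm high; leave it. Origin: centre of its underside.
- solvent: Clear bottle, 66 mm across, 120 mm high; leave it. Origin: centre of its underside.

How it is judged:
By the outcome, as a careful person would: the job done as asked, in the order asked, and still so for the second after the job is handed in, with the robot touching nothing.
It also fails if it takes over 72 s, if anything falls off the work surface, if the arm or the gripper's body presses on something with over 40 N, if the wrist force passes 120 N, or if a joint passes its speed limit or range.

## Working session

There is one attempt and no reset: what is moved stays moved. The work goes in short steps, Python scripts to look and compute and a shell command to move; the robot and the scene stay as the last step left them, time stands still between calls to the robot, and variables do not carry over. Pictures are saved under pics/ and viewed, about 8 in all and at most 12, crops included, and the job is handed in when it is done.

```bash
ls; mkdir -p pics; python3 - <<'E'
from cell import telemetry, optics, bot
import cv2
o=telemetry.get_obs(); print({k:o[k] for k in('t','position','tcp_rot','force','finger_gap')})
for n in("scene","side","wrist"):
    print(n,optics.camera_info(n)); cv2.imwrite(f"pics/{n}0.png",optics.camera(n))
E
```

```text
pics
{'t': 0.0, 'position': array([6.24486482e-01, 5.57355621e-05, 2.30259345e-01]), 'tcp_rot': array([ 0.4995262 ,  0.49948675,  0.50050656, -0.50047951]), 'force': array([ 0.61883471, -0.35150529, -0.9549619 ]), 'finger_gap': 0.08517285774984085}
scene {'fx': 505.9376798410102, 'fy': 505.9376798410102, 'cx': 314.1141965176433, 'cy': 233.81588584364886, 'k1': -0.0073926647687464295, 'rvec': array([ 2.01613922,  0.94435248, -0.50061854]), 'tvec': array([-0.35467508, -0.12651717,  1.50393932])}
side {'fx': 482.57375085209435, 'fy': 482.57375085209435, 'cx': 316.59092006711313, 'cy': 239.44735944846244, 'k1': 0.023578216093098094, 'rvec': array([ 2.04109518, -0.33565135,  0.18519157]), 'tvec': array([-0.51444694,  0.21526544,  0.96928155])}
wrist {'fx': 412.7171031987138, 'fy': 412.7171031987138, 'cx': 319.87145455495926, 'cy': 248.9443812312336, 'k1': -0.05425096054910252, 'T_tool_cam': array([[-7.19566389e-04, -2.84352739e-01,  9.58719459e-01,
        -1.42468307e-01],
       [ 9.99999740e-01, -1.54835735e-04,  7.04625561e-04,
         2.13528551e-04],
       [-5.19181764e-05,  9.58719717e-01,  2.84352777e-01,
        -7.19790666e-02],
       [ 0.00000000e+00,  0.00000000e+00,  0.00000000e+00,
         1.00000000e+00]])}
```

View pics/scene0.png

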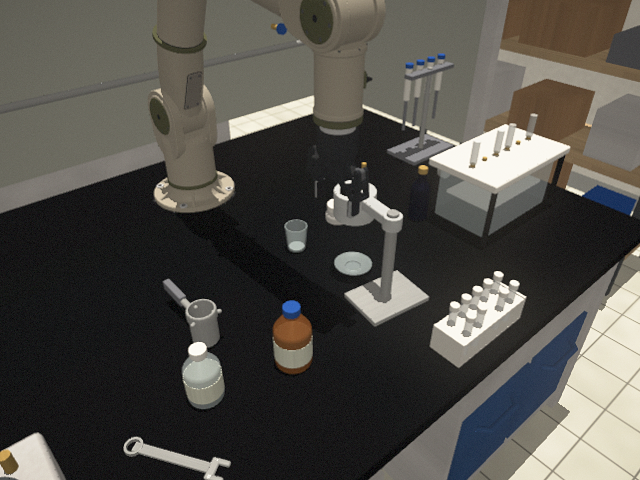

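View pics/side0.png

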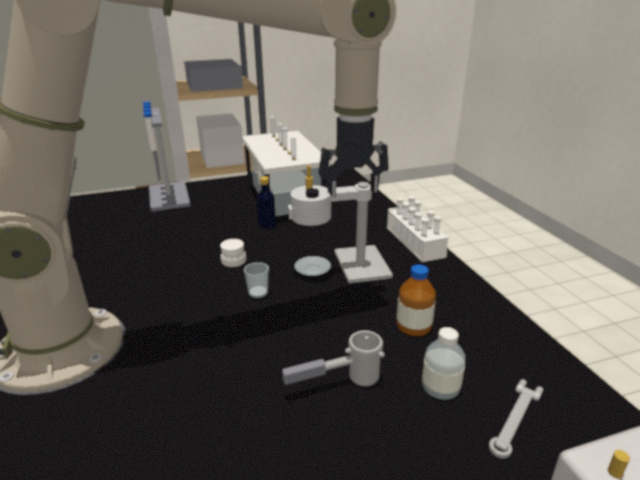

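The scene view shows the bowl at (203,325) with its grip running from (167,285) to (187,303), the bell at (355,203), the post top at (393,217) and the dish at (353,264). In the side view the bowl is at (365,358), the grip runs from (285,373) to (325,367), the bell is at (311,205) and the post top is at (363,188).

```bash
cat > h.py <<'E'
import numpy as np, cv2
from cell import telemetry, optics
from scipy.spatial.transform import Rotation as R
def cam(n,obs=None):
    c=optics.camera_info(n); K=np.array([[c['fx'],0,c['cx']],[0,c['fy'],c['cy']],[0,0,1]]); d=np.array([c['k1'],0,0,0.])
    if n=='wrist':
        o=obs or telemetry.get_obs(); T=np.eye(4); q=o['tcp_rot']; T[:3,:3]=R.from_quat([q[1],q[2],q[3],q[0]]).as_matrix(); T[:3,3]=o['position']
        W=T@c['T_tool_cam']; return K,d,W[:3,:3],W[:3,3]
    Rm=cv2.Rodrigues(c['rvec'])[0]; return K,d,Rm.T,-Rm.T@c['tvec']
def ray(C,px):
    K,d,Rm,t=C; p=cv2.undistortPoints(np.array([[px]],float),K,d)[0,0]; v=Rm@[p[0],p[1],1]; return t,v/np.linalg.norm(v)
def onz(C,px,z): t,v=ray(C,px); return t+v*(z-t[2])/v[2]
def tri(C1,p1,C2,p2):
    a,u=ray(C1,p1); b,v=ray(C2,p2); s=np.linalg.lstsq(np.c_[u,-v],b-a,rcond=None)[0]; P,Q=a+u*s[0],b+v*s[1]; return (P+Q)/2,np.linalg.norm(P-Q)
def proj(C,X): K,d,Rm,t=C; return cv2.projectPoints((np.atleast_2d(X)-t)@Rm,np.zeros(3),np.zeros(3),K,d)[0][:,0]
def yaw(v): return np.degrees(np.arctan2(v[1],v[0]))
E
python3 - <<'E'
from h import *
np.set_printoptions(precision=4,suppress=True)
S,D=cam('scene'),cam('side')
for n,a,b in [('grip mid',(176,293),(304,372)),('grip far end',(166,283),(285,376)),('bowl rim c',(203,308),(366,341)),('bowl foot',(205,340),(364,376)),('post top',(393,215),(363,187)),('dish',(353,264),(312,267)),('post foot',(387,298),(364,268)),
 ('bell top c',(355,190),(311,195)),('beaker',(296,247),(258,293)),('amber foot',(293,364),(415,325)),('solv foot',(204,398),(443,388)),('amber cap',(292,307),(420,270)),('solv cap',(198,349),(448,333)),('cream',(337,213),(232,247))]:
    print(n,*tri(S,a,D,b))
for n in('scene','side'):
    im=cv2.imread(f'pics/{n}0.png'); 
    y,x,w,h=(150,290,160,180) if n=='scene' else (130,220,170,160)
    c=cv2.resize(im[y:y+h,x:x+w],None,fx=4 if n=='scene' else 3.7,fy=4 if n=='scene' else 3.7,interpolation=cv2.INTER_CUBIC)
    y2,x2=(255,130) if n=='scene' else (310,270)
    b=cv2.resize(im[y2:y2+150,x2:x2+200],None,fx=3,fy=3,interpolation=cv2.INTER_CUBIC)
    cv2.imwrite(f'pics/{n}_head.png',c[:600,:800]);cv2.imwrite(f'pics/{n}_bowl.png',b)
h=[cv2.resize(cv2.imread('pics/scene0.png')[160:260,310:430],(480,400),interpolation=cv2.INTER_CUBIC)]
h.append(cv2.resize(cv2.imread('pics/side0.png')[160:260,270:350],(320,400),interpolation=cv2.INTER_CUBIC))
cv2.imwrite('pics/heads.png',np.hstack(h))
E
```

```text
grip mid [ 0.4293 -0.2721  0.0453] 0.0008577671700576139
grip far end [ 0.3941 -0.2767  0.0518] 0.0017453090048867759
bowl rim c [ 0.5448 -0.2683  0.0811] 0.004598900844517795
bowl foot [ 0.5436 -0.2737  0.0001] 0.0019509443821916395
post top [0.689  0.0926 0.2153] 0.0031823448016839585
dish [0.566  0.1112 0.0094] 0.0024608865053870116
post foot [ 0.696   0.0899 -0.0023] 0.012764799099360515
bell top c [0.5648 0.1075 0.209 ] 0.00731637937308396
beaker [0.4157 0.057  0.0002] 0.0026651724058272953
amber foot [ 0.7041 -0.1733 -0.0008] 0.005516482806481362
solv foot [ 0.665  -0.3449 -0.0007] 0.0015184436686378928
amber cap [ 0.7012 -0.1698  0.1378] 0.0029879244180361247
solv cap [ 0.6632 -0.3378  0.1188] 0.0002751419224395181
cream [0.3893 0.2201 0.0325] 0.016856880056402006
```

View pics/heads.png

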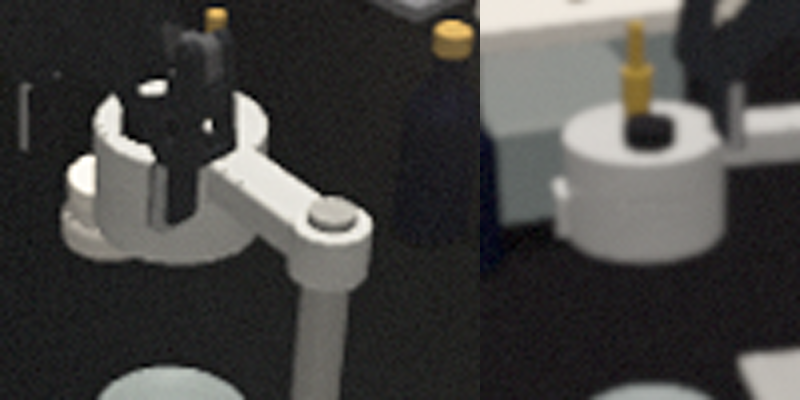

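The crop shows the T rib at the bell's left edge in the side view, about (290,208). That fits the post direction: the head's x axis is at about -8°, so the lock yaw is about -8° and the entry yaw about -52°. I'll move above the grip.

```bash
python3 -m pendant '0 -20 27 -9;0 -40 55 -18;0 -60 82 -28;10 -80 109 -37;20 -100 136 -46;30 -120 164 -55;40 -140 191 -64;50 -160 218 -74;60 -180 245 -83;70 -195 272 -92;70 -195 272 -92;70 -195 272 -92' 1 100
python3 - <<'E'
from h import *
np.set_printoptions(precision=4,suppress=True)
S,D=cam('scene'),cam('side')
print('dark',tri(S,(419,215),D,(266,224)),'cap',tri(S,(423,171),D,(265,180)))
o=telemetry.get_obs(); cv2.imwrite('pics/w1.png',optics.camera('wrist')); print(o['t'],o['position'],o['tcp_rot'],o['force'],o['q'])
C=cam('wrist',o); print(proj(C,[[.4293,-.2721,.06],[.544,-.271,.082]]))
E
```

```text
t: 1.65
position: [0.4303, -0.2714, 0.1613]
tcp_rot: [0.707, -0.012, 0.707, 0.012]
force: [0.1, 0.5, -0.1]
finger_gap: 0.0853
dark (array([ 0.5158,  0.407 , -0.0004]), np.float64(0.0019506958719470704)) cap (array([0.5196, 0.3945, 0.1429]), np.float64(0.0012139664523401024))
1.65 [ 0.4303 -0.2714  0.1613] [ 0.707  -0.0116  0.707   0.012 ] [ 0.1207  0.4831 -0.0612] [ 0.488   0.1823  0.0139  1.7876 -0.0033  1.1719  2.1071]
[[319.21   246.7979]
 [315.0497 425.7148]]
```

View pics/w1.png

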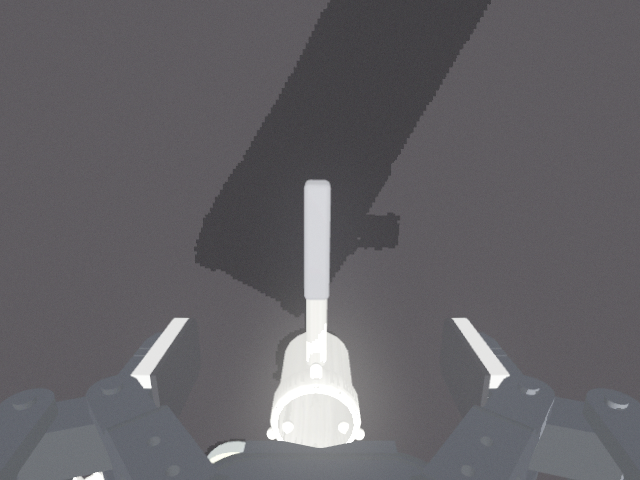

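Close view: the grip runs from (317,182) to (317,298), with its middle at (317,240) and the rim centre near (317,423). It is well aligned with the jaws.

```bash
python3 - <<'E'
from h import *
np.set_printoptions(precision=4,suppress=True)
im=cv2.imread('pics/w1.png'); C=cam('wrist')
a,b,c=[onz(C,p,z) for p,z in(((317,182),.06),((316.5,298),.06),((316.5,424),.082))]
print(a,b,np.linalg.norm(a-b),(a+b)/2,c,yaw(c-a),yaw(b-a))
E
```

```text
[ 0.3901 -0.2744  0.06  ] [ 0.464  -0.2723  0.06  ] 0.07388237889656524 [ 0.4271 -0.2734  0.06  ] [ 0.5433 -0.2696  0.082 ] 1.8018850535737754 1.6284259396218075
```

```bash
python3 -m pendant '20 -1 0 0;45 -2 -1 0;70 -2 -1 0;95 -2 -1 0;115 -2 -1 0;126 -2 -1 0;131 -2 -1 0;131 -2 -1 0' 1 100 && python3 -m pendant '0 0 0 0;0 0 0 0;0 0 0 0;0 0 0 0;0 0 0 0;0 0 0 0' 0 110
```

```text
t: 2.7
position: [0.4294, -0.2738, 0.0306]
tcp_rot: [0.707, -0.012, 0.707, 0.012]
force: [-0.0, 0.6, -0.2]
finger_gap: 0.0854
t: 3.45
position: [0.4291, -0.2742, 0.0305]
tcp_rot: [0.707, -0.012, 0.707, 0.012]
force: [-0.5, -1.0, 2.4]
finger_gap: 0.0145
```

```bash
python3 -m pendant '-5 0 0 0;-12 0 0 0;-25 0 0 0;-40 0 0 0;-52 0 0 0;-60 0 0 0;-60 0 0 0;-60 0 0 0'
python3 - <<'E'
from h import *
np.set_printoptions(precision=4,suppress=True)
o=telemetry.get_obs();w=optics.camera('wrist');print(o['torque'],o['force'],o['finger_gap'])
s=optics.camera('side')
cv2.imwrite('pics/w2.png',w); cv2.imwrite('pics/s2.png',s)
a=cv2.resize(w[180:480,160:480],(427,400));b=cv2.resize(s[240:400,260:408],(370,400),interpolation=cv2.INTER_CUBIC)
cv2.imwrite('pics/lift.png',np.hstack([a,b]))
E
```

```text
t: 4.45
position: [0.4288, -0.2738, 0.0899]
tcp_rot: [0.707, -0.012, 0.707, 0.013]
force: [0.4, -0.3, -2.1]
finger_gap: 0.0142
[ 0.0088  0.2358 -0.0251] [ 0.3846 -0.2715 -2.1478] 0.0142238192791591
```

View pics/lift.png

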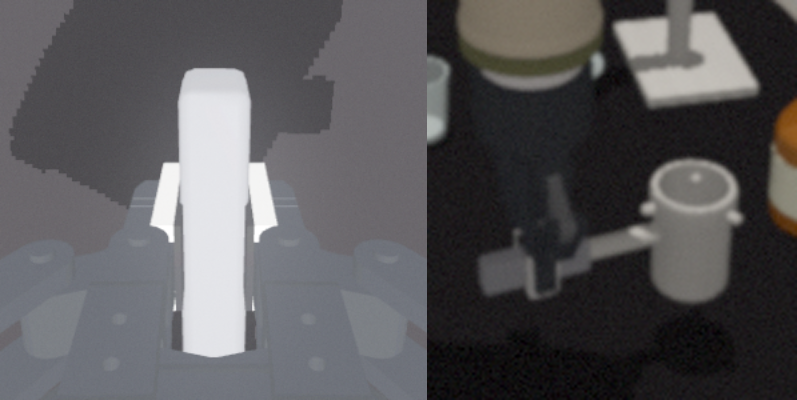

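The lift went fine. The bowl hangs almost level, with its rim centre at about (361,315) in the side image. I'll check the sag.

```bash
python3 - <<'E'
from h import *
np.set_printoptions(precision=4,suppress=True)
S,D=cam('scene'),cam('side')
def ony(C,p,y): t,v=ray(C,p); return t+v*(y-t[1])/v[1]
# white-ish bowl mask edges in side view before/after
for f in('side0','s2'):
    im=cv2.imread(f'pics/{f}.png'); g=cv2.cvtColor(im,cv2.COLOR_BGR2GRAY)
    r=(slice(300,400),slice(346,386)); m=(g[r]>75).astype(np.uint8)
    n,l,st,_=cv2.connectedComponentsWithStats(m); k=1+st[1:,4].argmax(); ys,xs=np.nonzero(l==k); ys+=300;xs+=346
    print(f,'box',xs.min(),xs.max(),ys.min(),ys.max())
    for y in (ys.min()+22,ys.max()-12): q=xs[ys==y]; print(y,q.min(),q.max())
for p in((366,341),(361.2,314.8)): print(p,ony(D,p,-.270))
E
```

```text
side0 box 346 384 330 385
352 346 383
373 350 378
s2 box 346 385 303 360
325 346 385
348 350 379
(366, 341) [ 0.5455 -0.27    0.0797]
(361.2, 314.8) [ 0.5342 -0.27    0.1397]
```

```bash
python3 - <<'E'
from h import *
np.set_printoptions(precision=4,suppress=True)
D=cam('side')
def ony(C,p,y): t,v=ray(C,p); return t+v*(y-t[1])/v[1]
B=np.array([.5425,-.270,0]);
for th in (0,1,2,3,4):
    out=[]
    for z in(0,.082):
        d=np.array([.1135,0,z-.048]); t=np.radians(th); d2=np.array([d[0]*np.cos(t)+d[2]*np.sin(t),0,-d[0]*np.sin(t)+d[2]*np.cos(t)])
        out.append(proj(D,B+[-.1135,0,.048+.0594]+d2)[0]-proj(D,B+[0,0,z])[0])
    print(th,np.array(out).ravel())
E
```

```text
0 [  1.1066 -24.9974   1.219  -27.3049]
1 [  0.6266 -24.036    1.488  -26.4298]
2 [  0.1299 -23.0785   1.7374 -25.5482]
3 [ -0.3833 -22.1251   1.9671 -24.6606]
4 [ -0.9128 -21.1759   2.1771 -23.7671]
```

Sag is at most about 1°. Next I'll measure the head now that the arm is out of the way.

```bash
python3 - <<'E'
from h import *
s=optics.camera('scene');d=optics.camera('side'); cv2.imwrite('pics/sc3.png',s);cv2.imwrite('pics/sd3.png',d)
a=cv2.resize(s[155:275,320:440],(480,480),interpolation=cv2.INTER_CUBIC);b=cv2.resize(d[165:285,270:350],(320,480),interpolation=cv2.INTER_CUBIC)
cv2.imwrite('pics/heads3.png',np.hstack([a,b]))
for n,im,rows,x0,x1 in(('scene',s,range(176,220,6),310,400),('side',d,range(186,228,5),270,350)):
    g=cv2.cvtColor(im,cv2.COLOR_BGR2GRAY)
    for y in rows: print(n,y,x0,' '.join(str(v//10) for v in g[y,x0:x1]))
E
```

```text
scene 176 310 2 2 2 2 3 2 2 2 2 2 2 3 2 3 3 2 3 2 2 3 3 2 2 3 3 2 2 3 2 2 2 3 2 3 2 3 3 3 3 3 3 2 2 2 3 3 3 3 3 9 14 15 13 12 17 16 15 12 3 3 2 3 3 3 2 3 3 3 3 3 3 3 2 3 3 3 3 3 3 3 3 3 3 3 3 3 3 3 3 4
scene 182 310 2 3 2 2 2 3 2 2 3 3 2 3 2 2 3 2 2 2 3 3 2 3 2 3 2 2 3 2 1 6 12 18 22 23 24 24 24 24 23 23 23 23 23 23 22 22 23 23 20 10 9 9 9 9 9 9 10 13 13 4 2 1 3 3 3 2 3 3 2 3 3 3 3 3 3 3 3 3 2 3 3 3 3 3 3 3 3 3 3 3
scene 188 310 2 2 2 3 2 2 2 2 2 3 2 3 3 2 2 3 2 3 3 2 3 2 2 5 16 23 23 22 23 21 12 2 3 4 4 4 3 3 3 3 3 4 4 3 6 17 23 23 20 8 9 9 9 9 9 8 16 23 23 23 22 22 22 22 23 19 8 2 3 3 2 3 2 3 3 3 2 3 3 3 3 3 2 3 3 3 3 3 3 3
scene 194 310 2 2 2 2 2 3 3 3 2 2 3 3 2 2 2 3 2 3 2 3 2 3 3 7 12 15 20 23 23 22 21 17 3 1 1 2 2 2 2 2 2 2 3 13 22 23 22 22 22 22 23 23 23 22 23 22 23 23 23 23 22 22 22 23 23 20 12 4 3 3 3 3 3 3 3 3 3 3 3 3 3 3 3 3 3 2 3 3 3 3
scene 200 310 2 2 3 3 2 2 2 2 3 2 3 3 2 2 3 2 2 1 7 19 25 25 25 21 9 10 10 11 11 11 11 11 11 12 14 16 17 19 20 22 22 22 22 20 23 23 23 23 23 23 23 21 19 22 22 22 22 22 22 22 22 22 22 22 23 23 23 19 12 2 2 3 3 3 3 3 3 3 3 3 3 3 3 3 3 3 3 3 3
[... 2200 characters left out ...]
2 2 2 2 2 2 2 3 2 2
side 216 270 2 5 8 10 10 10 10 10 10 10 11 11 11 11 11 11 11 11 11 11 11 11 11 11 11 11 11 11 11 11 11 11 11 11 11 11 11 11 11 11 11 11 11 11 11 11 11 11 11 11 10 10 10 10 10 10 10 10 10 10 8 6 3 2 2 2 2 2 2 2 2 2 2 2 2 2 2 2 2 2
side 221 270 2 5 8 9 10 10 10 11 10 11 11 11 11 11 11 11 11 11 11 11 11 11 11 11 11 11 11 11 11 11 11 11 11 11 11 11 11 11 11 11 11 11 11 11 11 11 11 11 11 11 10 11 10 10 10 10 10 9 7 5 3 2 2 2 2 2 2 2 2 2 2 2 2 2 2 2 2 2 2 2
side 226 270 2 3 7 9 9 10 10 10 11 10 11 11 11 11 11 11 11 11 11 11 11 11 11 11 11 11 11 11 11 11 11 11 11 11 11 11 11 11 11 11 11 11 11 11 11 11 11 11 10 11 11 10 10 10 10 10 10 9 7 5 3 3 2 2 2 2 2 2 2 2 3 2 2 2 2 2 2 2 2 2
```

View pics/heads3.png

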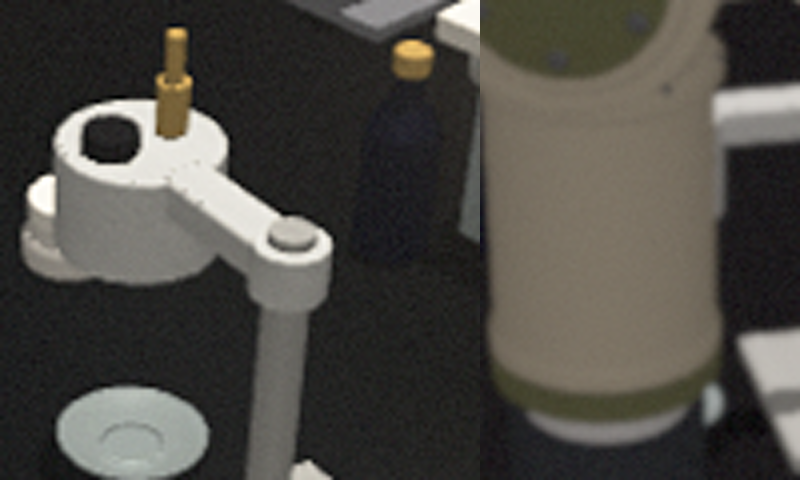

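The scene crop puts the bell's top ellipse centre at (355.3,190.5) and the post cap at (393.4,213). The side view from the first pictures puts the bell top at (310.8,193.3).

```bash
python3 - <<'E'
from h import *
np.set_printoptions(precision=4,suppress=True)
S,D=cam('scene'),cam('side')
print(onz(S,(355.3,190.5),.212),onz(D,(310.8,193.3),.212),tri(S,(355.3,190.5),D,(310.8,193.3)))
# horizontal tangents: bearing plane of bell sides at mid height
def bis(C,l,r):
    a,u=ray(C,l);b,v=ray(C,r);w=u+v;return a[:2],w[:2]/np.linalg.norm(w[:2])
a,u=bis(S,(333.4,205),(377.3,205)); b,v=bis(D,(290.7,205),(331,205))
s=np.linalg.solve(np.c_[u,-v],b-a);print('axis by tangents',a+u*s[0])
im=cv2.imread('pics/side0.png'); cv2.imwrite('pics/x.png',im)
g=cv2.cvtColor(im,cv2.COLOR_BGR2GRAY)
for n,C in(('scene',S),('side',D)):
  for X in([.565,.109],[.565,.105],[.561,.107]):
    P=np.array([[X[0]+.0465*np.cos(t),X[1]+.0465*np.sin(t),z] for z in(.15,.212) for t in np.linspace(0,6.28,60)]); q=proj(C,P); print(n,X,'x',q[:,0].min(),q[:,0].max(),'y',q[:,1].min(),q[:,1].max())
for y in(202,212): print(y,g[y,284:340])
print('col',g[180:232,311])
s3=cv2.cvtColor(cv2.imread('pics/sc3.png'),6); print(s3[205:232,355],s3[170:190,355])
for p,z in(((393.4,213),.22),):print(onz(S,p,z))
print(onz(D,(363,187),.22),tri(S,(393.4,213),D,(363,187)))
E
```

```text
[0.5657 0.1084 0.212 ] [0.564  0.1017 0.212 ] (array([0.5655, 0.1082, 0.2105]), np.float64(0.002612431748562664))
axis by tangents [0.5661 0.1098]
scene [0.565, 0.109] x 333.129248285324 377.17224302259297 y 179.7177500020807 226.50400491443517
scene [0.565, 0.105] x 331.767064180097 375.8424070516109 y 180.28656920239754 227.1848758397978
scene [0.561, 0.107] x 331.2538069749376 375.1638528507105 y 179.33251565199146 226.03953832043868
side [0.565, 0.109] x 290.08470560289504 330.4096322509431 y 184.57346983391778 225.1396323560915
side [0.565, 0.105] x 290.551363193609 330.9971662229158 y 185.16186749275747 225.87932750891486
side [0.561, 0.107] x 288.63901598134106 329.0662017118407 y 185.08040151159568 225.7722479999845
202 [100  99 100 100 101 102 106 113 117 123 125 126 127 130 130 130 132 133
 134 136 138 138 140 143 142 143 145 144 141 141 142 139 137 135 134 133
 131 131 130 126 126 126 124 121 119 111  95  70  51  44  40  37  38  34
  31  31]
212 [ 99 100  99 101 108 121 129 128 121 123 124 123 125 126 126 128 130 130
 128 129 133 132 133 132 133 133 131 133 132 134 131 133 132 130 131 131
 132 130 129 127 126 126 123 119 122 111  92  61  35  27  27  22  24  27
  26  17]
col [106 103 104 103 105 109 112  98  72  47  42  38  31  27  20  24  37  83
 148 190 195 168 144 136 137 136 134 133 132 129 129 134 133 131 132 132
 132 131 134 133 132 134 132 130 119  89  52  29  27  25  22  28]
[124 126 124 122 123 124 123 122 125 123 125 125 124 123 128 125 123 122
 124 129 112  61  34  34  32  35  36] [ 34  29  33  27  30  33  32  29  28  51 212 233 229 228 233 236 205 189
 173 171]
[0.6875 0.0952 0.22  ]
[0.6833 0.0781 0.22  ] (array([0.6884, 0.0934, 0.217 ]), np.float64(0.007170883434803332))
```

```bash
python3 -m pendant '1 8 1 0;3 22 3 0;6 45 5 0;8 75 8 0;8 108 11 0;8 142 14 0;8 176 17 0;8 210 20 0;8 244 24 0;8 278 27 0;8 310 30 0;8 338 33 0;8 358 35 0;8 371 36 0;8 378 37 0;8 378 37 0;8 378 37 0'
python3 - <<'E'
from h import *
s=optics.camera('scene');d=optics.camera('side'); cv2.imwrite('pics/sc4.png',s);cv2.imwrite('pics/sd4.png',d)
a=cv2.resize(s[150:290,290:420],(464,500),interpolation=cv2.INTER_CUBIC);b=cv2.resize(d[165:300,255:345],(333,500),interpolation=cv2.INTER_CUBIC)
cv2.imwrite('pics/under.png',np.hstack([a,b]))
E
```

```text
t: 6.78
position: [0.4528, 0.1042, 0.0822]
tcp_rot: [0.707, -0.012, 0.707, 0.012]
force: [0.2, 0.2, -1.9]
finger_gap: 0.0143
```

View pics/under.png

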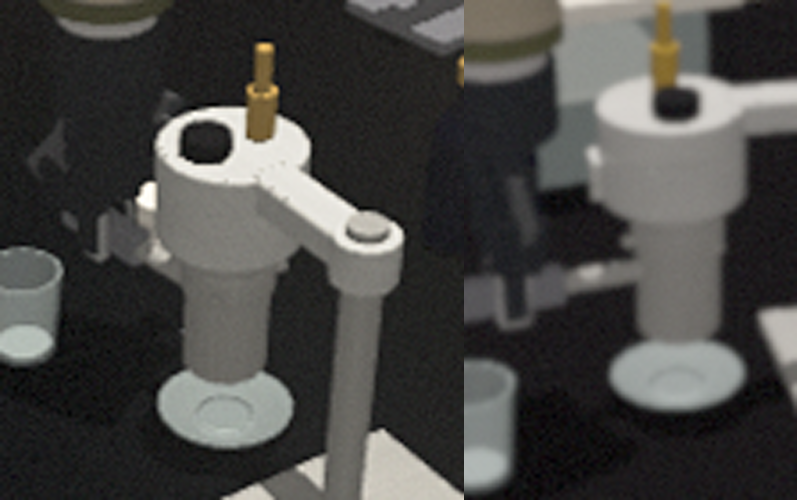

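The bowl is under the bell with everything clear. I'll use the same tangent method on cup and bell to compare their axes: scene cup edges (341.5, 365.1) at row 245, side cup edges (302, 324.7) at row 246.

```bash
python3 - <<'E'
from h import *
np.set_printoptions(precision=4,suppress=True)
S,D=cam('scene'),cam('side')
def edge(g,y,x0,x1,thr=70):
    out=[]
    for r in range(y-3,y+4):
        v=g[r,x0:x1].astype(float)>thr; i=np.nonzero(v)[0]; out.append((x0+i[0]-.5,x0+i[-1]+.5))
    return np.median(out,0)
def bis(C,y,l,r):
    a,u=ray(C,(l,y));b,v=ray(C,(r,y));w=u+v;return a[:2],w[:2]/np.linalg.norm(w[:2])
gs=cv2.GaussianBlur(cv2.cvtColor(cv2.imread('pics/sc4.png'),6),(3,3),0);gd=cv2.GaussianBlur(cv2.cvtColor(cv2.imread('pics/sd4.png'),6),(3,3),0)
e1=edge(gs,242,335,375);e2=edge(gd,247,297,335);print(e1,e2)
a,u=bis(S,242,*e1);b,v=bis(D,247,*e2);s=np.linalg.solve(np.c_[u,-v],b-a);print('cup axis',a+u*s[0])
e1=(333.4,377.3);e2=edge(gd,203,294,345)
print(e2); print(gd[203,285:300],gd[203,325:338], gs[203,328:340])
E
```

```text
[341.5 364.5] [301.5 323.5]
cup axis [0.5674 0.1068]
[293.5 330.5]
[101 101 104 110 117 120 120 121 122 125 127 129 130 131 131] [126 124 122 118 109  91  66  44  32  29  29  30  29] [ 59 143 223 251 240 190 129 108 111 113 116 117]
```

```bash
python3 -m pendant '0 10 0 5;0 19 1 9;0 27 2 13;0 36 5 18;0 45 8 22;0 53 11 27;0 61 15 31;0 66 19 35;0 66 19 35;0 66 19 35' && python3 -m pendant '-5 0 0 0;-11 0 0 0;-16 0 0 0;-19 0 0 0;-21 0 0 0;-22 0 0 0;-22 0 0 0'
python3 -c "
from h import *
o=telemetry.get_obs();q=o['tcp_rot'];z=R.from_quat([q[1],q[2],q[3],q[0]]).as_matrix()[:,2];print(yaw(z),o['position'],o['force'],o['torque']);print(o['position']+.113*z)"
```

```text
t: 8.12
position: [0.4694, 0.1712, 0.0822]
tcp_rot: [0.678, 0.2, 0.678, -0.201]
force: [-0.0, -0.4, -1.9]
finger_gap: 0.0139
t: 9.0
position: [0.4695, 0.1717, 0.1042]
tcp_rot: [0.678, 0.201, 0.678, -0.201]
force: [-0.6, -0.5, -2.4]
finger_gap: 0.0143
-33.000300256287076 [0.46946378 0.17166689 0.10422736] [-0.62686799 -0.45559165 -2.36227256] [ 0.16723484  0.23987595 -0.04341363]
[0.56423323 0.11012219 0.10420773]
```

```bash
python3 -m pendant '-1 0 0 0;-2 0 0 0;-2 0 0 0'; python3 -m pendant '-1 0 0 0;-1 0 0 0';python3 -m pendant '-1 0 0 0;-1 0 0 0'
```

```text
t: 9.38
position: [0.4696, 0.1717, 0.1064]
tcp_rot: [0.678, 0.201, 0.678, -0.201]
force: [0.6, 0.0, -2.6]
finger_gap: 0.0141
t: 9.62
position: [0.4694, 0.1717, 0.1073]
tcp_rot: [0.678, 0.201, 0.678, -0.201]
force: [0.7, 0.8, -3.3]
finger_gap: 0.0146
t: 9.88
position: [0.4692, 0.1716, 0.1079]
tcp_rot: [0.678, 0.201, 0.678, -0.201]
force: [0.2, -0.4, -5.5]
finger_gap: 0.0143
```

```bash
for i in 1 ; do python3 -m pendant '-0.3 2 0 1;-0.3 4 0 2;-0.3 4 0 2'; python3 -m pendant '0 2 0 1;0 4 0 2;0 4 0 2';python3 -m pendant '0 2 0 1;0 4 0 2;0 4 0 2'; done | grep -E 't:|pos|force'
```

```text
t: 10.25
position: [0.4713, 0.1747, 0.1082]
tcp_rot: [0.674, 0.213, 0.675, -0.213]
force: [-0.5, -1.5, -7.9]
t: 10.62
position: [0.4739, 0.1783, 0.1084]
tcp_rot: [0.67, 0.224, 0.671, -0.225]
force: [-1.6, -2.7, -7.8]
t: 11.0
position: [0.4765, 0.1817, 0.1085]
tcp_rot: [0.666, 0.236, 0.667, -0.236]
force: [-1.8, -3.0, -9.0]
```

```bash
for i in 1 ; do python3 -m pendant '0.3 2 0 1;0.3 4 0 2;0.3 4 0 2'; python3 -m pendant '0 2 0 1;0 4 0 2;0 4 0 2';python3 -m pendant '0 2 0 1;0 4 0 2;0 4 0 2'; done | grep -E 't:|pos|force'; python3 -c "
from h import *
o=telemetry.get_obs();q=o['tcp_rot'];z=R.from_quat([q[1],q[2],q[3],q[0]]).as_matrix()[:,2];print(yaw(z),o['torque']);print(o['position']+.113*z)"
```

```text
t: 11.38
position: [0.4793, 0.1853, 0.1086]
tcp_rot: [0.663, 0.248, 0.662, -0.247]
force: [-0.3, -0.9, -8.1]
t: 11.75
position: [0.4819, 0.1884, 0.1086]
tcp_rot: [0.658, 0.259, 0.658, -0.259]
force: [0.4, 1.8, -6.5]
t: 12.12
position: [0.4847, 0.1908, 0.1086]
tcp_rot: [0.653, 0.271, 0.653, -0.27]
force: [0.5, -0.1, -5.9]
-45.01852689125178 [0.65944818 0.31143694 0.12390989]
[0.56457886 0.11084909 0.10860551]
```

```bash
for i in 1 ; do python3 -m pendant '0 2 0 1;0 4 0.3 2;0 4 0.3 2'; python3 -m pendant '0 2 0 1;0 4 0.3 2;0 4 0.3 2';python3 -m pendant '0 2 0 1;0 4 0.3 2;0 4 0.3 2'; done | grep -E 't:|pos|force'; python3 -c "
from h import *
o=telemetry.get_obs();q=o['tcp_rot'];z=R.from_quat([q[1],q[2],q[3],q[0]]).as_matrix()[:,2];print(yaw(z),o['torque']);print(o['position']+.113*z)"
```

```text
t: 12.5
position: [0.4875, 0.1933, 0.1085]
tcp_rot: [0.648, 0.282, 0.648, -0.282]
force: [-0.2, -0.9, -3.1]
t: 12.88
position: [0.4907, 0.1958, 0.1085]
tcp_rot: [0.644, 0.293, 0.643, -0.293]
force: [0.4, 0.0, -1.9]
t: 13.25
position: [0.4938, 0.1983, 0.1083]
tcp_rot: [0.638, 0.305, 0.638, -0.304]
force: [0.6, 0.1, -1.7]
-51.011099412848615 [ 0.16654564  0.16441525 -0.01919904]
[0.56490741 0.11043374 0.10832107]
```

Contact vanished between yaw -49° and -51°, which suggests the slots. I'll push up gently to test.

```bash
python3 -m pendant '-0.5 0 0 0;-1 0 0 0;-1 0 0 0'|grep -E 'pos|force'; python3 -m pendant '-0.5 0 0 0;-1 0 0 0;-1 0 0 0'|grep -E 'pos|force'
```

```text
position: [0.4937, 0.1981, 0.1094]
force: [-0.2, -0.1, -2.2]
position: [0.4936, 0.1981, 0.1103]
force: [-0.8, -0.5, -3.0]
```

```bash
python3 -m pendant '-0.5 0 0 0;-1 0 0 0;-1 0 0 0'|grep -E 'pos|force'; python3 -m pendant '-0.5 0 0 0;-1 0 0 0;-1 0 0 0'|grep -E 'pos|force';
```

```text
position: [0.4936, 0.1981, 0.1113]
force: [-0.1, 0.3, -3.3]
position: [0.4936, 0.1982, 0.1123]
force: [-0.7, 1.6, -2.3]
```

```bash
python3 -m pendant '-1 0 0 0;-2 0 0 0;-3 0 0 0;-3 0 0 0'|grep -E 'pos|force'; python3 -m pendant '-1 0 0 0;-2 0 0 0;-3 0 0 0;-3 0 0 0'|grep -E 'pos|force'
```

```text
position: [0.4937, 0.1981, 0.1154]
force: [-0.5, 0.2, -2.2]
position: [0.4937, 0.1981, 0.1185]
force: [-1.6, 0.8, -2.3]
```

```bash
python3 -m pendant '-1 0 0 0;-2 0 0 0;-2 0 0 0'|grep -E 'pos|force'; python3 -m pendant '-1 0 0 0;-2 0 0 0;-2 0 0 0'|grep -E 'pos|force'
```

```text
position: [0.4936, 0.1981, 0.1202]
force: [-0.9, 1.2, -5.5]
position: [0.4935, 0.1981, 0.1222]
force: [0.5, 1.0, -5.5]
```

```bash
python3 -m pendant '-1 0 0 0;-2 0 0 0;-2.5 0 0 0;-2.5 0 0 0;-2.5 0 0 0'|grep -E 'pos|force'; python3 -c "
from h import *
o=telemetry.get_obs();q=o['tcp_rot'];z=R.from_quat([q[1],q[2],q[3],q[0]]).as_matrix()[:,2];print(o['t'],yaw(z),o['force'],o['torque']);print(o['position']+.113*z)"
```

```text
position: [0.4935, 0.1981, 0.1247]
force: [-0.7, 0.5, -7.2]
17.125 -50.99592579722454 [-0.70793987  0.51095393 -7.23024765] [ 0.65593806  0.52153501 -0.06761135]
[0.56462404 0.11029615 0.12465242]
```

```bash
cat > st.py <<'E'
from h import *
o=telemetry.get_obs();q=o['tcp_rot'];z=R.from_quat([q[1],q[2],q[3],q[0]]).as_matrix()[:,2]
np.set_printoptions(precision=4,suppress=True)
print(o['t'],yaw(z),o['position'],o['force'],o['torque'],o['finger_gap'],(o['position']+.113*z)[:2])
E
python3 -m pendant '0 -3.9 0.1 -2;0 -7.9 0.3 -4;0 -11.8 0.6 -6;0 -11.8 0.6 -6'>/dev/null; python3 st.py;  python3 -m pendant '0 -3.9 0.1 -2;0 -7.9 0.3 -4;0 -11.8 0.6 -6;0 -11.8 0.6 -6'>/dev/null; python3 st.py
```

```text
17.625 -44.971656977363466 [0.4848 0.1899 0.1249] [ 0.9963 -0.0164 -6.6981] [0.5978 0.3442 0.0885] 0.014109384305095169 [0.5647 0.11  ]
18.125 -39.03480283272897 [0.4769 0.1813 0.1248] [ 0.58    0.0747 -6.3574] [0.5839 0.418  0.0938] 0.014024856699762094 [0.5646 0.1101]
```

```bash
python3 -m pendant '0 -3.9 0.1 -2;0 -7.9 0.3 -4;0 -11.8 0.6 -6;0 -15.7 1.1 -8;0 -19.6 1.7 -10;0 -23.5 2.5 -12;0 -23.5 2.5 -12'>/dev/null; python3 st.py;  python3 -m pendant '0 -3.9 0.1 -2;0 -7.9 0.3 -4;0 -11.8 0.6 -6;0 -15.7 1.1 -8;0 -15.7 1.1 -8'>/dev/null; python3 st.py
```

```text
19.0 -27.064109002228445 [0.464  0.1615 0.1248] [-0.3194  0.7598 -7.1762] [0.4937 0.4962 0.1159] 0.014287896467333803 [0.5646 0.1101]
19.625 -19.08676858658238 [0.4579 0.147  0.1248] [ 0.7687  1.1709 -6.6036] [0.3065 0.6133 0.0756] 0.014278820508680373 [0.5647 0.1101]
```

```bash
python3 -m pendant '0 -3.9 0.1 -2;0 -7.9 0.3 -4;0 -11.8 0.6 -6;0 -11.8 0.6 -6'>/dev/null; python3 st.py; for i in 1 2; do python3 -m pendant '0 -2 0 -1;0 -3.9 0.1 -2;0 -3.9 0.1 -2'>/dev/null; python3 st.py;done
```

```text
20.125 -13.095070368473415 [0.4546 0.1357 0.1248] [ 0.5904  0.3583 -6.9578] [ 0.2485  0.5883 -0.001 ] 0.014654578088511292 [0.5647 0.1101]
20.5 -11.008842000940847 [0.4536 0.1318 0.1247] [-3.1091  0.399  -6.6973] [ 0.2362  0.8803 -0.0629] 0.014459931119643547 [0.5645 0.1102]
20.875 -8.965539253431274 [0.4524 0.1278 0.1244] [-6.173   0.5098 -5.3698] [ 0.1215  1.5792 -0.2519] 0.014294245385247378 [0.564  0.1102]
```

```bash
python3 -m pendant '0 0 -0.5 0;0 0 -1 0;0 0 -1 0'>/dev/null; python3 st.py; python3 -m pendant '0 -1 0 -0.5;0 -2 0 -1;0 -2 0 -1'>/dev/null; python3 st.py
```

```text
21.25 -9.014861587470513 [0.4523 0.1279 0.1248] [-3.1662 -1.7133 -7.1646] [-0.0261  1.1212 -0.3546] 0.01385661999510023 [0.5639 0.1102]
21.625 -7.984319682803259 [0.4518 0.1264 0.1247] [-3.486   0.7391 -7.0442] [ 0.244   1.3019 -0.5215] 0.014008464824821213 [0.5637 0.1107]
```

The stop is reached: about 43° turned, with yaw torque building. I'll lower it into the pockets.

```bash
python3 -m pendant '1 0.5 0 0;2 0.5 0 0.3;2 0.5 0 0.3'>/dev/null; python3 st.py; for i in 1 2 3; do python3 -m pendant '0.5 0 0 0;1 0 0 0;1 0 0 0'>/dev/null; python3 st.py;done
```

```text
22.0 -8.295832919359228 [0.4522 0.1268 0.1232] [-5.9073  0.0249 -2.5639] [-0.0866  1.3566 -0.565 ] 0.014220933114536633 [0.564  0.1105]
22.375 -8.289102999970297 [0.4524 0.1269 0.1226] [-7.1896 -0.5735  1.4378] [-0.178   1.3929 -0.6074] 0.014664071121815118 [0.5642 0.1106]
22.75 -8.282525796853838 [0.4524 0.1269 0.1216] [-7.78    0.0879  0.056 ] [-0.2679  1.3762 -0.5606] 0.014352879638334468 [0.5642 0.1107]
23.125 -8.288553241794656 [0.4524 0.1269 0.1207] [-6.9389  0.0242  0.9494] [-0.1838  1.3745 -0.6173] 0.014579192151947494 [0.5642 0.1106]
```

```bash
python3 -m pendant '0 0 -0.5 0;0 0 -1 0;0 0 -1 0'>/dev/null; python3 st.py;  python3 -m pendant '0.5 0 -.5 0;1 0 -1 0;1 0 -1 0'>/dev/null; python3 st.py
```

```text
23.5 -8.308862708951755 [0.4521 0.1269 0.1207] [-1.8427 -1.2091  0.2344] [-0.2624  0.5047 -0.515 ] 0.014470223907078908 [0.564  0.1106]
23.875 -8.321332598646128 [0.4516 0.1271 0.1195] [ 5.5621 -1.6613  0.0175] [-0.2302 -0.9522 -0.4185] 0.01417699858108104 [0.5634 0.1107]
```

```bash
python3 -m pendant '0 0 0.4 0;0 0 0.7 0;0 0 0.7 0'>/dev/null; python3 st.py;  python3 -m pendant '0.5 0 0 0;0.5 0 0 0'>/dev/null; python3 st.py;python3 -m pendant '0.5 0 0 0;0.5 0 0 0'>/dev/null; python3 st.py
python3 - <<'E'
from h import *
s=optics.camera('scene');d=optics.camera('side'); cv2.imwrite('pics/sc5.png',s);cv2.imwrite('pics/sd5.png',d)
a=cv2.resize(s[150:290,290:420],(464,500),interpolation=cv2.INTER_CUBIC);b=cv2.resize(d[165:300,255:345],(333,500),interpolation=cv2.INTER_CUBIC)
cv2.imwrite('pics/lock.png',np.hstack([a,b]))
E
```

```text
24.25 -8.307212343481524 [0.4515 0.127  0.1192] [ 5.5804 -1.9945  0.6395] [-0.2021 -1.0634 -0.4243] 0.014219668201042212 [0.5633 0.1107]
24.5 -8.305712162361177 [0.4515 0.127  0.1188] [ 4.9508 -2.1458  2.3567] [-0.2757 -1.0237 -0.3802] 0.014182339568984091 [0.5634 0.1107]
24.75 -8.305386409029765 [0.4516 0.127  0.1184] [ 4.6625 -2.1886  5.0434] [-0.4198 -1.1994 -0.4231] 0.01442989055596759 [0.5634 0.1107]
```

View pics/lock.png

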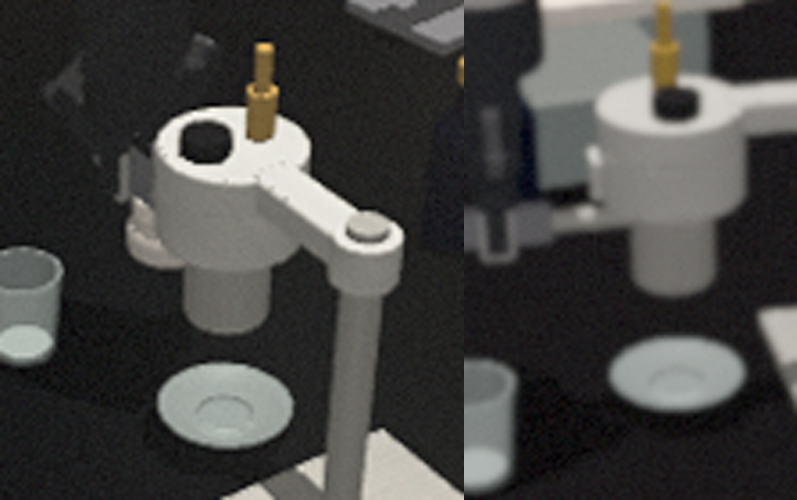

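The bowl is supported in the pockets at TCP 0.119, below the ledge height of 0.1227. I'll relax the loads and release.

```bash
python3 -m pendant '-0.7 0 .4 0.2;-0.7 0 .8 0.2;-0.7 0 .8 0.2'>/dev/null; python3 st.py; python3 -m pendant '0 0 0 0;0 0 0 0;0 0 0 0;0 0 0 0;0 0 0 0' 0.6 >/dev/null; python3 st.py
```

```text
25.225 -8.474374100435222 [0.4515 0.127  0.1186] [ 3.4953 -0.2164  3.667 ] [-0.0931 -0.9851 -0.2692] 0.014287047536763995 [0.5633 0.1104]
25.85 -8.498197520000696 [0.4514 0.1268 0.1184] [ 1.0974 -0.4566 -0.3013] [-0.023  -0.0039  0.0079] 0.051135352405242515 [0.5632 0.1101]
```

```bash
python3 -m pendant '-5 0 0 0;-15 0 0 0;-35 0 0 0;-60 0 0 0;-90 0 0 0;-120 0 0 0;-145 0 0 0;-160 0 0 0;-160 0 0 0' >/dev/null; python3 st.py
python3 - <<'E'
from h import *
s=optics.camera('scene');d=optics.camera('side');w=optics.camera('wrist'); cv2.imwrite('pics/sc6.png',s);cv2.imwrite('pics/sd6.png',d)
a=cv2.resize(s[150:290,290:420],(371,400),interpolation=cv2.INTER_CUBIC);b=cv2.resize(d[165:300,235:345],(326,400),interpolation=cv2.INTER_CUBIC)
cv2.imwrite('pics/end.png',np.hstack([a,b])); cv2.imwrite('pics/w6.png',w)
E
```

```text
26.975 -8.492922405395957 [0.452  0.1271 0.2795] [0.4986 0.3436 0.0749] [-0.0227  0.0927  0.0212] 0.05113894439094467 [0.5637 0.1104]
```

View pics/end.png

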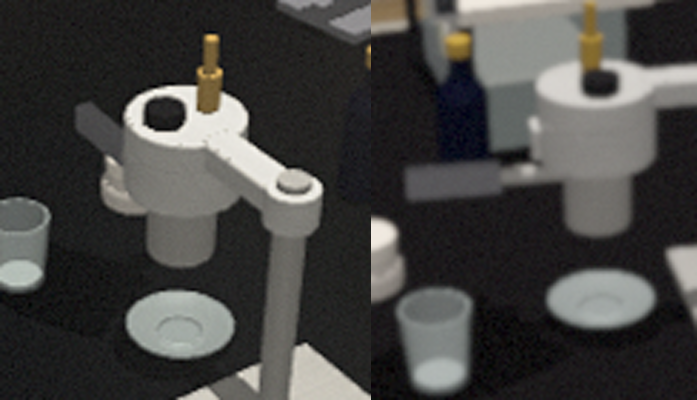

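View pics/w6.png

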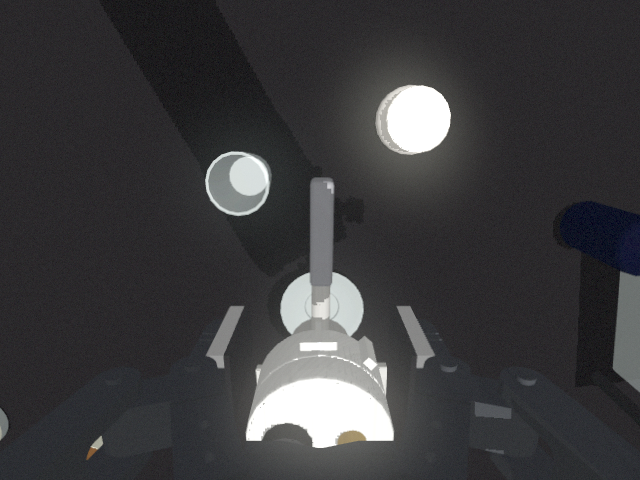

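The bowl hangs by itself, with its handle beside the T rib and the dish, beaker and jar undisturbed. Last, a numeric level and height check, then I hand it in.

```bash
python3 - <<'E'
from h import *
np.set_printoptions(precision=4,suppress=True)
D=cam('side'); d=cv2.imread('pics/sd6.png')
n=np.array([-np.sin(np.radians(-8.5)),np.cos(np.radians(-8.5)),0]);A=np.array([.5635,.1102,0])
for p in((247.1,226.8),(278.5,225.1)):
    t,v=ray(D,p);P=t+v*(n@(A-t))/(n@v);print(P,np.linalg.norm((P-A)[:2]))
W=cam('wrist');P=[onz(W,p,.2) for p in((322,180),(320,284))];print(P,yaw(P[1]-P[0]))
E
python3 -m pendant '0 0 0 0;0 0 0 0;0 0 0 0;0 0 0 0' | grep -E 't:|force'; python3 -c "
from h import *
a=cv2.imread('pics/sd6.png').astype(int);b=optics.camera('side').astype(int);print(abs(a-b)[150:300,230:345].mean(),abs(a-b)[150:300,230:345].max())"
```

```text
[0.4161 0.1322 0.1364] 0.1490427677691835
[0.4888 0.1214 0.1338] 0.07556541911017402
[array([0.4067, 0.1341, 0.2   ]), array([0.4649, 0.1243, 0.2   ])] -9.51693608998143
t: 27.62
tcp_rot: [0.705, 0.052, 0.705, -0.052]
force: [0.3, -0.4, 0.1]
2.39431884057971 22
```

```bash
python3 - <<'E'
from h import *
np.set_printoptions(precision=2,suppress=True)
g=cv2.GaussianBlur(cv2.cvtColor(cv2.imread('pics/sd6.png'),6),(3,3),0)
A=np.array([.5635,.1102,0]);u=-np.array([np.cos(np.radians(-8.5)),np.sin(np.radians(-8.5)),0])
D=cam('side')
for z in(.1485,.1365,.1245): print(z,proj(D,[A+u*r+[0,0,z] for r in(.08,.115,.15)]).ravel())
for x in range(248,280,4): print(x,g[216:238,x])
E
```

```text
0.1485 [276.31 219.66 261.36 220.92 246.27 222.19]
0.1365 [276.57 224.25 261.7  225.52 246.68 226.81]
0.1245 [276.83 228.78 262.03 230.07 247.09 231.37]
248 [24 26 27 31 41 57 70 79 83 84 84 84 83 82 80 72 58 41 30 26 26 27]
252 [24 26 28 34 47 63 76 83 86 88 88 88 87 87 84 75 58 39 27 24 23 24]
256 [26 26 26 34 51 69 80 85 87 87 87 86 86 87 83 72 53 36 28 25 25 26]
260 [13 15 19 32 52 70 81 87 88 88 88 88 88 86 79 65 47 32 26 27 27 25]
264 [12 13 22 40 60 75 82 86 87 87 88 88 88 85 75 58 40 30 27 25 24 24]
268 [14 17 25 44 66 79 86 88 88 88 87 87 87 84 73 54 36 27 25 26 27 27]
272 [10 14 28 49 68 79 85 88 88 87 87 86 85 80 67 47 32 26 25 26 25 23]
276 [43 29 35 53 70 81 85 87 88 88 88 88 85 75 58 41 31 28 26 25 26 27]
```

```bash
python3 -c "
from cell import bot
print(bot.close_job())"
```

```text
the job is handed in; nothing more can be done
None
```

The trap bowl is locked in the head and hangs by itself. I handed the job in at about 28 s of robot time.

**What I did:**
- I gripped the handle, lifted the bowl and brought it in low, under the head.
- Under light upward contact (up to about 7 N) I turned it clockwise from yaw -33°. The slots let it in at about -51°, close to the plain rib.
- I pushed about 5 mm into the seal and turned anticlockwise about 43° to the stop.
- I lowered it until the lugs bore in the pockets, released it and withdrew upwards.
- The wrist force stayed below about 11 N throughout.

**Last checks:**
- **Height:** the grip's middle sits at the locked height I predicted (136.5 mm) to within about 0.3 pixels.
- **Level:** the handle is level to about 1° by an edge check. A rougher earlier reading, from hand-picked pixels, gave about 2°.
- **Handle position:** the handle is about 1–2° from the T mark, by my estimate of the head's direction from the post.
- **At rest:** the robot touches nothing, and the side picture did not change over the last half second beyond image noise.
- **Other items:** the dish, beaker and cream jar looked undisturbed in the last pictures. I did not check the bottles' positions again, but the arm passed well clear of them.

**One disagreement:** while seating, there was a 5–8 N sideways load on the tool, with the bowl about 1–2 mm off the axis I had estimated. It fell to nothing when I released the handle.

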